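# Hang the crumb pail and hold the dispenser dial at its third click

### The job

The empty cereal dispenser is about to be brushed out: first hang the little metal pail by its loop handle on the hook over the dispenser's chute, so that it hangs free and catches the crumbs, and let go of it. Then press the lever of the spring-return dial down past its first two clicks to the third and last one, which opens the flap fully, and finish while still holding it down there, for it springs back as soon as it is let go. Leave everything else on the shelf where it stands.

Things in the scene. Friction and masses are not known exactly. Their poses are not given: they have to be found in the camera images.
- pail: Small open bare-metal pail, the only thing with a tall loop handle: 84 mm across the rim, 66 across the foot, 80 tall without the handle, 0.15 to 0.31 kg, standing upright on the shelf. Origin under its centre, z up; own y lies in the plane of the loop. A half turn leaves it the same. It is lifted by the loop (see pail_grip).
- pail_grip (a point): Centre between the two upright legs of the pail's rigid loop handle (7 mm round bar), 142 mm above the pail's underside: squeeze the legs from outside here. Legs 51 mm over their outsides (37 inside) along own y, straight from 116 to 168 mm up; a level bar joins them (its top 172 mm up). Below the legs the loop spreads to 95 mm at the rim. Pail's axes.
- pail_bar (a point): Underside of the middle of the loop's top bar, the part that hangs on the hook: 165 mm above the pail's underside, 23 mm above pail_grip, bar along own y. Pail's axes.
- dispenser: Cereal dispenser fixed to the shelf: clear square hopper (front 100 mm behind the hook's seat, top 0.37 m up) on a grey valve housing (170 mm wide, front face 85 mm behind the seat, 120 to 215 mm up). Origin on the shelf at its foot; z up, own x points from front to back, own y to the side where the dial's lever sticks out. Hook and chute in the middle of the front.
- hook_seat (a point): Top of the lowest spot of the hook (8 mm steel rod out of the front; tip 17 mm beyond in own -x, 13 higher; root 26 higher), 190 mm up, where pail_bar comes to rest, bar along own y, foot 25 mm off the shelf. The clear chute ends 25 mm behind the seat, lip 44 mm below it, over the pail's rim: bring the pail in level along own +x with the bar 18 to 30 mm above the seat, then lower. Dispenser's axes.
- lever: The dial's lever arm and T-grip, turning with the dial on the housing's front: 90 mm from axis to grip. At rest it slants up 0.60 rad above level to own +y; at the third click it slants 0.60 rad below level. Origin on the axis at the housing.
- dial_grip (a point): Middle of the lever's T-grip, to be pressed down from above: a level black round bar 16 mm thick, 55 mm long, lying along the dispenser's own x. It moves with the lever: about 201 mm above the shelf at rest, 99 mm at the third click.
- dial_axis (a point): Fixed point on the dial's level turning axis (along the dispenser's own x) in the plane of the grip's middle: 150 mm up, 55 mm to own +y of the chute's middle, 41 mm in front of the housing. Dispenser's axes.
- dial (a joint): Turn of the dial, rad: 0 at rest, growing as the lever goes down; clicks at 0.4, 0.8 and 1.2, end stop at 1.30. A spring returns it to 0 from everywhere; the clicks are felt as a rise and fall of the push but do not latch. Push on the grip about 3 to 7 N up to the first click, 6 to 10 N near the third click.
- ramekin: Grey ceramic ramekin, 88 mm across, 48 mm tall; origin under its centre. Bystander.
- jar: Closed glass jar, 74 mm across, 105 mm tall; origin under its centre. Bystander.
- cake_dome: Glass cake dome on a round wooden board, 230 mm across, 192 mm tall; origin under its centre. Bystander.
- scoop: Steel ice cream scoop with a black handle, lying, 222 mm long, 24 mm thick; own x runs from handle to bowl, origin on the shelf below the neck, 75 mm from the bowl's end. Bystander.
- coaster: Square bamboo coaster, 98 mm wide, 8 mm thick; origin under its centre. Bystander.
- tin: Plain steel tin, 80 mm across, 115 mm tall; origin under its centre. Bystander.
- mug: White ceramic mug, 82 mm across, 92 mm tall, handle at own +y; origin under its centre. Bystander.
Mind the look-alikes: they are no part of the job. Leave any pink look-alike of the pail alone.

How it is judged:
By the outcome, as a careful person would: the job done as asked, in the order asked, and still so for the second after the job is handed in, while the arm keeps its last pose, push and grip.
It also fails if it takes over 58 s, if anything falls off the work surface, if the arm or the gripper's body presses on something with over 40 N, if the wrist force passes 120 N, or if a joint passes its speed limit or range.

### The arm

A 6-joint arm with a two-finger parallel gripper is mounted at the origin on the work surface. World frame = base frame: x ahead of the robot, y to its left, z up, the work surface at z = 0. Lengths are in m, angles in rad, forces in N, time in s.
With the tool pointing down it reaches from about 0.325 to 0.9 m from the base axis. Payload 3.5 kg.
Tool frame: the origin (TCP) lies midway between the tips of the shut fingers; the grasp point (between the pads) lies 19 mm behind it (bot.tcp_to_grasp is the distance from the TCP to the grasp point, in m); z points along the fingers, y is the line along which they close (so a half turn about z gives the same grasp; the last joint's range is limited). The gripper opens to 85 mm and grips with 20 to 120 N. Pads are 22 mm wide; open, the fingers measure 114 mm over their backs; the gripper's body (76 mm by 85 mm) begins 54 mm behind the grasp point. The pads swing forward as they close: fully open they stand 13 mm farther back than shut.
Start: joints at [-1.354, 0.276, -0.026, 1.268, 0, 1.467], TCP at [0.196, -0.593, 0.231] pointing down, gripper open.
Joint ranges: [-3.12, 3.12], [-0.85, 1.88], [-1.08, 1.24], [-1.95, 2.15], [-1.57, 1.53], [-3.14, 3.14]. Speed limits (rad/s): [2.57, 2.57, 3.14, 3.14, 3.14, 3.14].

### API

Orientations are given as a unit quaternion [x, y, z, w].
In Python, from station import bot gives the robot as it stands. The module is installed in compiled form; this text tells all that it offers.
- The arm moves only by the tool apply_moves, never from a script. Its argument "moves" is a list of rows, each an object of numbers: "fingers": the closure, from -1 (fully open) to 1 (shut); "dx", "dy", "dz": the shift along the tool's x, y, z in mm; "rx", "ry", "rz": the turn, a rotation vector about the tool's x, y, z in degrees. In form: [{"fingers": .., "dx": .., "dy": .., "dz": .., "rx": .., "ry": .., "rz": ..}, ...]. A call has 1 to 5 rows; each row shifts and turns the commanded pose from where the row before left it, along the tool's axes as they then stand; what a row does not reach is not made up. A row lasts 1/10 s, in which the tool goes at most 50 mm and 8.59 degrees, less where a joint would pass 70% of its speed; a pose out of reach is approached as far as the arm can. A call with a gripper value outside its range is refused whole. The fingers move at their own pace and stop on an object; "newtons" is the grip in N (left out, the last holds). Time passes only in rows, so rows that do not move let the fingers close. It gives the time, the measured TCP pose, the force, the opening and the grip force at its end, in the units of the state.
- bot.sense(): the state, without advancing time (a new reading comes with each control period).
- bot.snapshot(name): name is "side" or "top" or "wrist"; returns the picture (480x640x3 uint8, red, green, blue); there is no depth.
- bot.calibration(name): a dict with "intrinsics" (3x3 intrinsics, pixels), "world_to_cam" (4x4, takes a point from world to camera coordinates); the wrist camera has in their place "hand_eye" (4x4, takes a point from camera to tool coordinates, whose origin is the TCP and whose axes are the flange's). Camera axes: x right, y down, z forward; pixel columns grow to the right and rows downward; lengths in m; the calibration is good to about 2 mm. A picture is of the moment at which its call begins: read the wrist's pose just before it. calibration takes no time and is no camera call.
- bot.hand_in(): hands the job in; it is judged then, once.
The state is a dict: "time_s": time; "joints": joint angles; "qd": joint speeds; "joint_efforts": joint torques, N m; "position": TCP position; "ee_rot": TCP orientation; "contact_force": force on the tool from outside, world axes, zero at the start; "moment": the same for the moment, N m; "finger_gap": finger opening in m; "grasp_force": force on a finger pad.
Only numpy, scipy, OpenCV 4.12 (cv2) and the standard library are available. Lean on these libraries where they do the work, as an engineer would, in place of code of your own. Each camera call takes 0.05 s, during which the arm holds its last target. There are 200 camera calls.

## Working session

There is one attempt and no reset: what is moved stays moved. The work goes in short steps, Python scripts to look and compute and a tool call to move; the robot and the scene stay as the last step left them, time stands still between calls to the robot, and variables do not carry over. Pictures are saved under pics/ and viewed, at most 10 in all, crops included, and the job is handed in when it is done.

Besides the shell and the picture viewer there is one more tool, called after ">>>" by a JSON object that holds its "name" and its "arguments", one argument or row to a line. apply_moves: Moves the arm, as the interface text tells. Its arguments: {"type":"object","properties":{"moves":{"type":"array"},"newtons":{"type":"number"}},"required":["moves"]}

```bash
mkdir -p pics
python3 - <<'E'
from station import bot
import cv2,numpy as np
s=bot.sense();print(s)
for n in("side","top"):
    cv2.imwrite(f"pics/{n}0.png",bot.snapshot(n)[:,:,::-1]);c=bot.calibration(n);print(n,np.round(c["intrinsics"],1).tolist(),np.round(c["world_to_cam"],4).tolist())
print(bot.calibration("wrist"),bot.tcp_to_grasp)
E
```

```text
{'time_s': 0.0, 'joints': array([-1.35442323e+00,  2.77169850e-01, -2.79159524e-02,  1.26799927e+00,
        1.40301078e-06,  1.46738922e+00]), 'qd': array([ 0.00059197, -0.00018288, -0.00177317, -0.00132352, -0.00067712,
       -0.00034204]), 'joint_efforts': array([ 3.79861365e-05, -4.45506191e+01,  2.95204890e+01,  1.63213781e-02,
       -9.47224976e-05, -1.61572366e-06]), 'position': array([ 0.19628891, -0.59253947,  0.2301203 ]), 'ee_rot': array([ 9.87244140e-01,  1.59209608e-01, -6.39027977e-05, -1.14258639e-03]), 'contact_force': array([-0.14595212, -0.13960708,  0.07292892]), 'moment': array([-0.02372001,  0.02800449,  0.02419673]), 'grasp_force': 0.0, 'finger_gap': 0.08553757003007763}
side [[451.9, 0.0, 306.7], [0.0, 451.9, 237.9], [0.0, 0.0, 1.0]] [[-0.8003, -0.5996, -0.0011, 0.4172], [-0.4731, 0.6326, -0.6132, 0.351], [0.3684, -0.4902, -0.7899, 1.3198], [0.0, 0.0, 0.0, 1.0]]
top [[617.2, 0.0, 326.6], [0.0, 617.2, 225.4], [0.0, 0.0, 1.0]] [[-0.0082, -0.9999, 0.0085, -0.0072], [-0.9937, 0.0072, -0.1118, 0.5587], [0.1118, -0.0093, -0.9937, 1.5609], [0.0, 0.0, 0.0, 1.0]]
{'intrinsics': array([[425.22702687,   0.        , 321.27595302],
       [  0.        , 425.22702687, 239.71199181],
       [  0.        ,   0.        ,   1.        ]]), 'hand_eye': array([[-5.80185532e-04, -9.47504843e-01, -3.19740890e-01,
         8.16972821e-02],
       [ 9.99998827e-01, -1.00288144e-03,  1.15734391e-03,
         5.47059608e-04],
       [-1.41725117e-03, -3.19739844e-01,  9.47504313e-01,
        -1.42869068e-01],
       [ 0.00000000e+00,  0.00000000e+00,  0.00000000e+00,
         1.00000000e+00]])} 0.0187
```

View pics/side0.png

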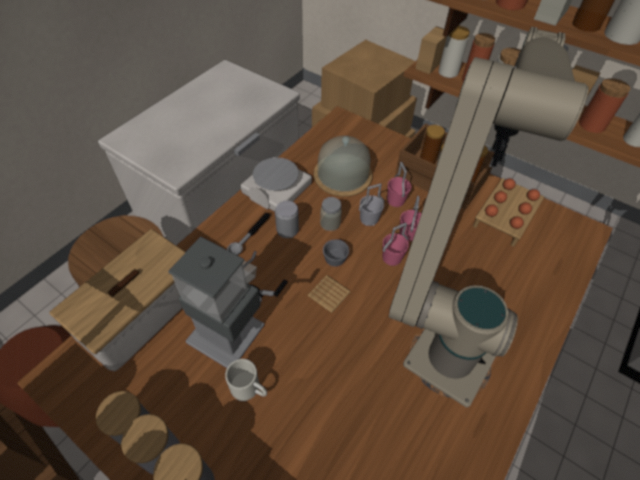

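View pics/top0.png

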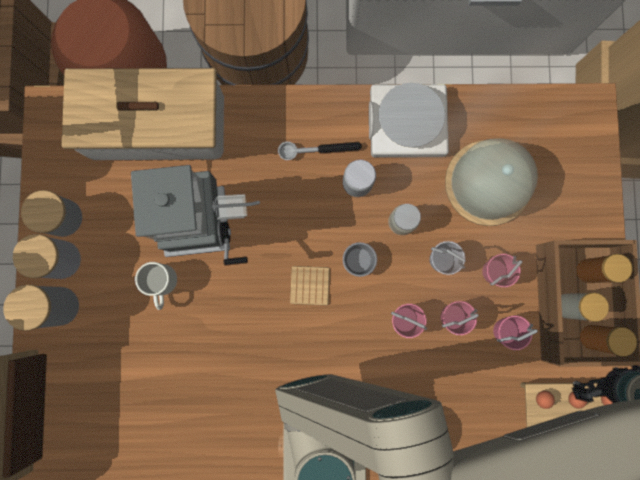

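Side view: dispenser at (215,300), lever grip at about (275,290), grey pail at (371,208). The pink pails are at (400,190), (410,225) and (395,248). Top view: dispenser at (178,210) with its front to the right, hook tip near (258,204), lever grip at (235,262).

Pail candidates in the top view are the grey metal one at (448,257) and pink ones at (503,270), (459,318), (409,321) and (514,333). Only (448,257) is bare metal with a loop. I'll check it in a crop.

Run:
```python
import cv2,numpy as np
a=cv2.imread("pics/top0.png");b=cv2.imread("pics/side0.png")
r=lambda i,x,y,w,h,s:cv2.resize(i[y:y+h,x:x+w],None,fx=s,fy=s,interpolation=cv2.INTER_CUBIC)
c=np.zeros((600,800,3),np.uint8)
c[:300,:400]=r(a,400,220,80,60,5);c[:300,400:]=r(a,190,180,100,100,4)[:300] if 0 else r(a,180,180,100,75,4)
c[300:,:400]=r(b,340,170,80,60,5);c[300:,400:]=r(b,210,235,100,75,4)
c=np.clip(c*1.5,0,255).astype(np.uint8);cv2.imwrite("pics/crop.png",c)
```

```text
(no output)
```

View pics/crop.png

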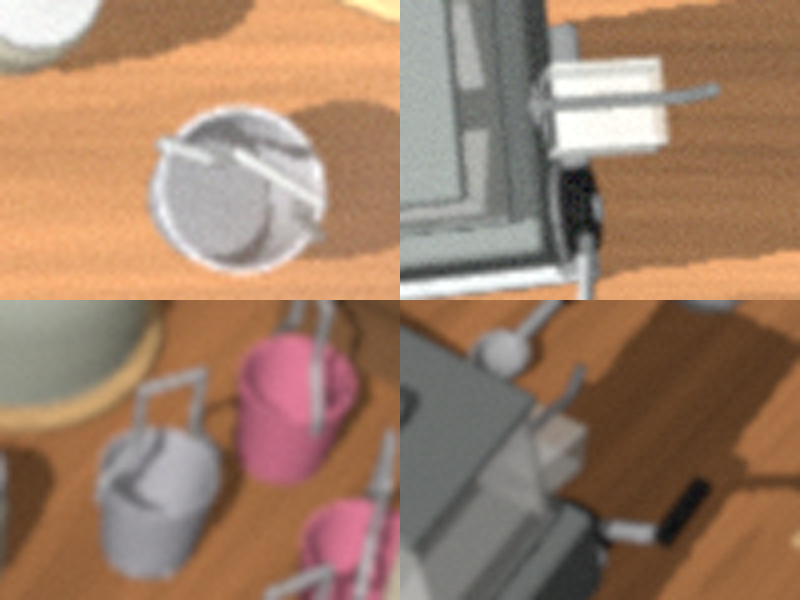

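The crop shows the grey bare-metal pail with its loop: rim centre at top px (447.8,257.6), bar from (447,250) to (464,261). The hook runs from root (215,206) to tip (258.8,202.5). The T-grip is at side px (276,294)–(286,282).

```bash
cat > h.py <<'E'
import numpy as np,cv2
from station import bot
from scipy.spatial.transform import Rotation as R
def cam(n):
    c=bot.calibration(n);K=c["intrinsics"]
    if n=="wrist":
        s=bot.sense();T=np.eye(4);T[:3,:3]=R.from_quat(s["ee_rot"]).as_matrix();T[:3,3]=s["position"]
        W=np.linalg.inv(T@c["hand_eye"])
    else: W=c["world_to_cam"]
    return K,W
def ray(K,W,p):
    d=W[:3,:3].T@np.linalg.inv(K)@[p[0],p[1],1];return -W[:3,:3].T@W[:3,3],d/np.linalg.norm(d)
def onz(K,W,p,z):
    o,d=ray(K,W,p);return o+d*(z-o[2])/d[2]
def tri(a,b):
    (o,d),(p,e)=a,b
    t=np.linalg.lstsq(np.c_[d,-e],p-o,rcond=None)[0];A=o+d*t[0];B=p+e*t[1]
    return (A+B)/2,np.linalg.norm(A-B)
def proj(K,W,X):
    q=K@(W[:3,:3]@X+W[:3,3]);return q[:2]/q[2]
E
python3 - <<'E'
from h import *
np.set_printoptions(precision=4,suppress=True)
t=cam("top");s=cam("side")
print("rim",onz(*t,(447.8,257.6),.08))
print("bar",onz(*t,(447,250),.17),onz(*t,(464,261),.17))
print("bar tri",tri(ray(*t,(447,250)),ray(*s,(340+140/5,170+83/5))),tri(ray(*t,(464,261)),ray(*s,(340+205/5,170+72/5))))
print("bar tri swapped",tri(ray(*t,(464,261)),ray(*s,(340+140/5,170+83/5))))
print("tip",onz(*t,(258.8,202.5),.2),tri(ray(*t,(258.8,202.5)),ray(*s,(255,252))))
print("root",onz(*t,(215,206),.215))
a=tri(ray(*t,(224,263)),ray(*s,(276.2,293.7)));b=tri(ray(*t,(247,261)),ray(*s,(285.7,281.7)))
print("grip",a,b)
for p in [(223,250),(210,255),(166,252),(217,188)]: print(p,onz(*t,p,.215))
E
```

```text
rim [ 0.4702 -0.3121  0.08  ]
bar [ 0.4828 -0.2923  0.17  ] [ 0.4567 -0.3314  0.17  ]
bar tri (array([ 0.483 , -0.2903,  0.1776]), np.float64(0.001710208370030501)) (array([ 0.457 , -0.3311,  0.1707]), np.float64(0.0007537505013322952))
bar tri swapped (array([ 0.4763, -0.3241,  0.153 ]), np.float64(0.04357414759416769))
tip [0.594  0.1465 0.2   ] (array([0.5957, 0.1476, 0.1978]), np.float64(0.0031417854981484346))
root [0.5844 0.2449 0.215 ]
grip (array([0.4547, 0.2242, 0.2085]), np.float64(0.0007001916788655593)) (array([0.4606, 0.174 , 0.1989]), np.float64(0.0036724505982298197))
(223, 250) [0.4835 0.2256 0.215 ]
(210, 255) [0.4724 0.2549 0.215 ]
(166, 252) [0.4799 0.3544 0.215 ]
(217, 188) [0.626  0.2408 0.215 ]
```

>>> {"name": "apply_moves", "arguments": {
  "moves": [
    {"fingers": -1,"dz": -12,"rz": -8.58},
    {"fingers": -1,"dz": -12,"rz": -8.58},
    {"fingers": -1,"dz": -12,"rz": -8.58},
    {"fingers": -1,"dz": -12,"rz": -8.58},
    {"fingers": -1,"dz": -12,"rz": -8.58}
  ]
}}

```text
invalid input at $.moves[0]: expected keys fingers, dx, dy, dz, rx, ry, rz
```

>>> {"name": "apply_moves", "arguments": {
  "moves": [
    {"fingers": -1,"rz": -8.58},
    {"fingers": -1,"rz": -8.58},
    {"fingers": -1,"rz": -8.58},
    {"fingers": -1,"rz": -8.58},
    {"fingers": -1,"rz": -8.58}
  ]
}}

```text
invalid input at $.moves[0]: expected keys fingers, dx, dy, dz, rx, ry, rz
```

>>> {"name": "apply_moves", "arguments": {
  "moves": [
    {"fingers": -1,"rz": -8.58},
    {"fingers": -1,"rz": -8.58},
    {"fingers": -1,"rz": -8.58},
    {"fingers": -1,"rz": -8.58},
    {"fingers": -1,"rz": -8.58}
  ]
}}

```text
invalid input at $.moves[0]: expected keys fingers, dx, dy, dz, rx, ry, rz
```

>>> {"name": "apply_moves", "arguments": {
  "moves": [
    {"fingers": -1,"dx": -8,"dy": 40},
    {"fingers": -1,"dx": -8,"dy": 40},
    {"fingers": -1,"dx": -8,"dy": 40},
    {"fingers": -1,"dx": -8,"dy": 40},
    {"fingers": -1,"dx": -8,"dy": 40}
  ]
}}

```text
invalid input at $.moves[0]: expected keys fingers, dx, dy, dz, rx, ry, rz
```

>>> {"name": "apply_moves", "arguments": {
  "moves": [
    {"fingers": -1,"dx": -8,"dy": 40},
    {"fingers": -1,"dx": -8,"dy": 40},
    {"fingers": -1,"dx": -8,"dy": 40},
    {"fingers": -1,"dx": -8,"dy": 40},
    {"fingers": -1,"dx": -5,"dy": 25}
  ]
}}

```text
invalid input at $.moves[0]: expected keys fingers, dx, dy, dz, rx, ry, rz
```

>>> {"name": "apply_moves", "arguments": {
  "moves": [
    {"fingers": -1},
    {"fingers": -1},
    {"fingers": -1}
  ]
}}

```text
invalid input at $.moves[0]: expected keys fingers, dx, dy, dz, rx, ry, rz
```

Run:
```python
from h import *
c=cam("wrist");cv2.imwrite("pics/w1.png",bot.snapshot("wrist")[:,:,::-1]);np.save("w1.npy",c[1])
s=bot.sense();print(s["time_s"],s["position"],R.from_quat(s["ee_rot"]).as_matrix(),s["joints"])
y=np.array([.545,.839,0]);g=np.array([.470,-.312,.172])
for k in(-.0255,.0255):print(proj(*c,g+k*y))
```

```text
0.15 [ 0.19634487 -0.59273513  0.23041891] [[ 9.49298193e-01  3.14376850e-01 -3.70237863e-04]
 [ 3.14377019e-01 -9.49296723e-01  1.67991935e-03]
 [ 1.76662163e-04 -1.71113868e-03 -9.99998520e-01]] [-1.35440177e+00  2.76988084e-01 -2.75216356e-02  1.26800684e+00
 -9.08221851e-07  1.46739040e+00]
[-306.27756731 -890.96919634]
[ -523.25887281 -1197.31755698]
```

View pics/w1.png

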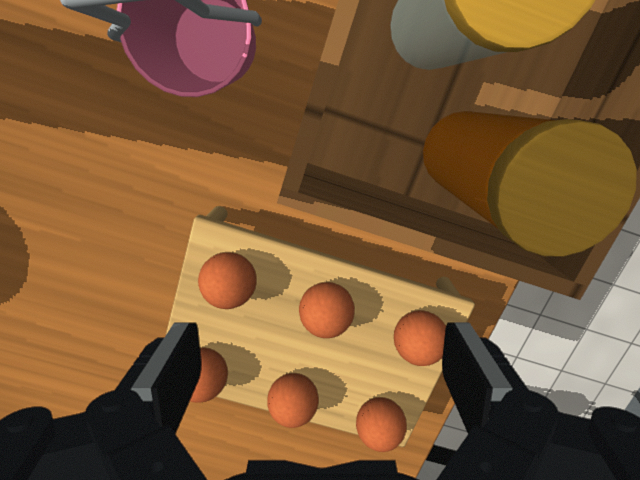

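All keys are required in each row. This picture shows only the start area, with the pink pail at the top left.

>>> {"name": "apply_moves", "arguments": {
  "moves": [
    {"fingers": -1,"dx": 0,"dy": 0,"dz": -12,"rx": 0,"ry": 0,"rz": -8.58},
    {"fingers": -1,"dx": 0,"dy": 0,"dz": -12,"rx": 0,"ry": 0,"rz": -8.58},
    {"fingers": -1,"dx": 0,"dy": 0,"dz": -12,"rx": 0,"ry": 0,"rz": -8.58},
    {"fingers": -1,"dx": 0,"dy": 0,"dz": -12,"rx": 0,"ry": 0,"rz": -8.58},
    {"fingers": -1,"dx": 0,"dy": 0,"dz": -12,"rx": 0,"ry": 0,"rz": -8.58}
  ]
}}

```text
time_s: 0.65
position: [0.1964, -0.593, 0.2913]
ee_rot: [0.859, 0.512, 0.0, -0.0]
contact_force: [0.1, -0.1, -0.6]
finger_gap: 0.0853
grasp_force: 0.0
```

>>> {"name": "apply_moves", "arguments": {
  "moves": [
    {"fingers": -1,"dx": 0,"dy": 0,"dz": 0,"rx": 0,"ry": 0,"rz": -8.58},
    {"fingers": -1,"dx": 0,"dy": 0,"dz": 0,"rx": 0,"ry": 0,"rz": -8.58},
    {"fingers": -1,"dx": 0,"dy": 0,"dz": 0,"rx": 0,"ry": 0,"rz": -8.58},
    {"fingers": -1,"dx": 0,"dy": 0,"dz": 0,"rx": 0,"ry": 0,"rz": -8.58},
    {"fingers": -1,"dx": 0,"dy": 0,"dz": 0,"rx": 0,"ry": 0,"rz": -8.58}
  ]
}}

```text
time_s: 1.15
position: [0.1964, -0.593, 0.2908]
ee_rot: [0.612, 0.791, 0.0, -0.0]
contact_force: [-0.5, 0.2, 0.3]
finger_gap: 0.0855
grasp_force: 0.0
```

>>> {"name": "apply_moves", "arguments": {
  "moves": [
    {"fingers": -1,"dx": 0,"dy": 0,"dz": 0,"rx": 0,"ry": 0,"rz": -8.58},
    {"fingers": -1,"dx": 0,"dy": 0,"dz": 0,"rx": 0,"ry": 0,"rz": -8.58},
    {"fingers": -1,"dx": 0,"dy": 0,"dz": 0,"rx": 0,"ry": 0,"rz": -8.58},
    {"fingers": -1,"dx": 0,"dy": 0,"dz": 0,"rx": 0,"ry": 0,"rz": -8.58},
    {"fingers": -1,"dx": 0,"dy": 0,"dz": 0,"rx": 0,"ry": 0,"rz": -8.58}
  ]
}}

```text
time_s: 1.65
position: [0.1964, -0.593, 0.2908]
ee_rot: [0.281, 0.96, 0.0, -0.0]
contact_force: [0.0, 0.2, -0.2]
finger_gap: 0.0854
grasp_force: 0.0
```

>>> {"name": "apply_moves", "arguments": {
  "moves": [
    {"fingers": -1,"dx": -8,"dy": 40,"dz": 0,"rx": 0,"ry": 0,"rz": 0},
    {"fingers": -1,"dx": -8,"dy": 40,"dz": 0,"rx": 0,"ry": 0,"rz": 0},
    {"fingers": -1,"dx": -8,"dy": 40,"dz": 0,"rx": 0,"ry": 0,"rz": 0},
    {"fingers": -1,"dx": -8,"dy": 40,"dz": 0,"rx": 0,"ry": 0,"rz": 0},
    {"fingers": -1,"dx": -8,"dy": 40,"dz": 0,"rx": 0,"ry": 0,"rz": 0}
  ]
}}

```text
time_s: 2.15
position: [0.3397, -0.4459, 0.291]
ee_rot: [0.284, 0.959, 0.0, -0.0]
contact_force: [0.6, -1.2, 0.1]
finger_gap: 0.0853
grasp_force: 0.0
```

>>> {"name": "apply_moves", "arguments": {
  "moves": [
    {"fingers": -1,"dx": -8,"dy": 40,"dz": 0,"rx": 0,"ry": 0,"rz": 0},
    {"fingers": -1,"dx": -8,"dy": 40,"dz": 0,"rx": 0,"ry": 0,"rz": 0},
    {"fingers": -1,"dx": -8,"dy": 40,"dz": 0,"rx": 0,"ry": 0,"rz": 0},
    {"fingers": -1,"dx": -8,"dy": 40,"dz": 0,"rx": 0,"ry": 0,"rz": 0},
    {"fingers": -1,"dx": -5,"dy": 25,"dz": 0,"rx": 0,"ry": 0,"rz": 0}
  ]
}}

```text
time_s: 2.65
position: [0.4719, -0.31, 0.291]
ee_rot: [0.283, 0.959, 0.0, -0.0]
contact_force: [0.6, -0.6, 1.0]
finger_gap: 0.0855
grasp_force: 0.0
```

>>> {"name": "apply_moves", "arguments": {
  "moves": [
    {"fingers": -1,"dx": 0,"dy": 0,"dz": 0,"rx": 0,"ry": 0,"rz": 0},
    {"fingers": -1,"dx": 0,"dy": 0,"dz": 0,"rx": 0,"ry": 0,"rz": 0}
  ]
}}

```text
time_s: 2.85
position: [0.4706, -0.3119, 0.2909]
ee_rot: [0.283, 0.959, -0.0, -0.0]
contact_force: [-1.6, -0.1, -0.3]
finger_gap: 0.0854
grasp_force: 0.0
```

Run:
```python
from h import *
c=cam("wrist");cv2.imwrite("pics/w2.png",bot.snapshot("wrist")[:,:,::-1]);np.save("w2.npy",c[1])
s=bot.sense();print(s["time_s"],s["position"],R.from_quat(s["ee_rot"]).as_matrix(),s["joints"])
y=np.array([.545,.839,0]);g=np.array([.470,-.312,.172])
for k in(-.0255,.0255):print(proj(*c,g+k*y))
```

```text
2.9 [ 0.47020796 -0.31242325  0.2910108 ] [[-8.38918986e-01  5.44255650e-01 -8.49808040e-04]
 [ 5.44255857e-01  8.38919282e-01 -1.46879770e-05]
 [ 7.04926337e-04 -4.74835026e-04 -9.99999639e-01]] [-7.00669263e-01  1.44215213e-01 -6.52298774e-02  1.36199137e+00
 -5.59123926e-04 -1.25167257e-01]
[282.8356525  229.75798661]
[361.92316189 229.87221159]
```

View pics/w2.png

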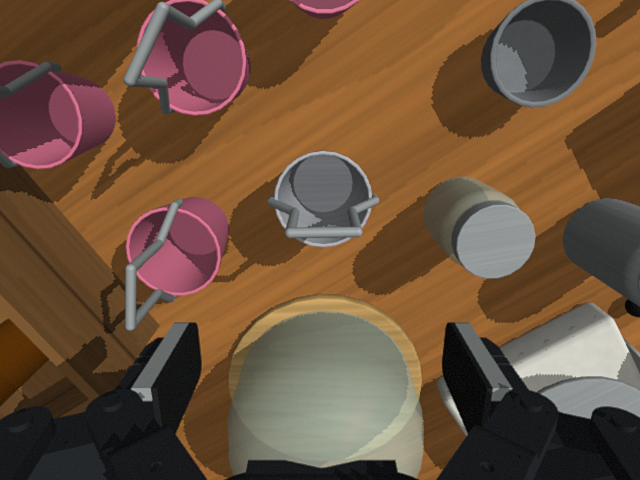

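The wrist view shows the grey pail below the gripper, with its bar at (288–362, 232) level in the image. That is within 2 mm of the estimate, so I'm descending.

>>> {"name": "apply_moves", "arguments": {
  "moves": [
    {"fingers": -1,"dx": -1,"dy": 2,"dz": 40,"rx": 0,"ry": 0,"rz": 0},
    {"fingers": -1,"dx": 0,"dy": 0,"dz": 40,"rx": 0,"ry": 0,"rz": 0},
    {"fingers": -1,"dx": 0,"dy": 0,"dz": 35,"rx": 0,"ry": 0,"rz": 0},
    {"fingers": -1,"dx": 0,"dy": 0,"dz": 30,"rx": 0,"ry": 0,"rz": 0},
    {"fingers": -1,"dx": 0,"dy": 0,"dz": 25,"rx": 0,"ry": 0,"rz": 0}
  ]
}}

```text
time_s: 3.4
position: [0.4707, -0.3117, 0.1192]
ee_rot: [0.285, 0.959, 0.0, -0.001]
contact_force: [-0.5, 1.4, -0.0]
finger_gap: 0.0855
grasp_force: 0.0
```

>>> {"name": "apply_moves", "arguments": {
  "newtons": 50,
  "moves": [
    {"fingers": -1,"dx": 0,"dy": 0,"dz": 0,"rx": 0,"ry": 0,"rz": 0},
    {"fingers": 1,"dx": 0,"dy": 0,"dz": 0,"rx": 0,"ry": 0,"rz": 0},
    {"fingers": 1,"dx": 0,"dy": 0,"dz": 0,"rx": 0,"ry": 0,"rz": 0},
    {"fingers": 1,"dx": 0,"dy": 0,"dz": 0,"rx": 0,"ry": 0,"rz": 0},
    {"fingers": 1,"dx": 0,"dy": 0,"dz": 0,"rx": 0,"ry": 0,"rz": 0}
  ]
}}

```text
time_s: 3.9
position: [0.4741, -0.3126, 0.1237]
ee_rot: [0.284, 0.959, -0.001, 0.002]
contact_force: [0.0, -0.3, 5.7]
finger_gap: 0.0496
grasp_force: 51.9
```

>>> {"name": "apply_moves", "arguments": {
  "moves": [
    {"fingers": 1,"dx": 0,"dy": 0,"dz": 0,"rx": 0,"ry": 0,"rz": 0},
    {"fingers": 1,"dx": 0,"dy": 0,"dz": 0,"rx": 0,"ry": 0,"rz": 0},
    {"fingers": 1,"dx": 0,"dy": 0,"dz": 0,"rx": 0,"ry": 0,"rz": 0},
    {"fingers": 1,"dx": 0,"dy": 0,"dz": 0,"rx": 0,"ry": 0,"rz": 0}
  ]
}}

```text
time_s: 4.3
position: [0.4741, -0.3126, 0.1237]
ee_rot: [0.284, 0.959, -0.001, 0.002]
contact_force: [-0.6, -1.2, 6.1]
finger_gap: 0.0493
grasp_force: 52.1
```

>>> {"name": "apply_moves", "arguments": {
  "newtons": 60,
  "moves": [
    {"fingers": 1,"dx": 0,"dy": 0,"dz": -15,"rx": 0,"ry": 0,"rz": 0},
    {"fingers": 1,"dx": 0,"dy": 0,"dz": -30,"rx": 0,"ry": 0,"rz": 0},
    {"fingers": 1,"dx": 0,"dy": 0,"dz": -35,"rx": 0,"ry": 0,"rz": 0},
    {"fingers": 1,"dx": 0,"dy": 0,"dz": -40,"rx": 0,"ry": 0,"rz": 0},
    {"fingers": 1,"dx": 0,"dy": 0,"dz": -30,"rx": 0,"ry": 0,"rz": 0}
  ]
}}

```text
time_s: 4.8
position: [0.4727, -0.311, 0.2736]
ee_rot: [0.284, 0.959, -0.0, 0.001]
contact_force: [0.0, -0.4, -1.4]
finger_gap: 0.0494
grasp_force: 62.5
```

>>> {"name": "apply_moves", "arguments": {
  "moves": [
    {"fingers": 1,"dx": 0,"dy": 0,"dz": 0,"rx": 0,"ry": 0,"rz": 0},
    {"fingers": 1,"dx": 0,"dy": 0,"dz": 0,"rx": 0,"ry": 0,"rz": 0}
  ]
}}

```text
time_s: 5.0
position: [0.4726, -0.311, 0.2713]
ee_rot: [0.284, 0.959, -0.0, 0.0]
contact_force: [-0.6, 0.4, -3.5]
finger_gap: 0.049
grasp_force: 62.6
```

Run:
```python
from h import *
c=cam("wrist");cv2.imwrite("pics/w3.png",bot.snapshot("wrist")[:,:,::-1]);np.save("w3.npy",c[1])
s=bot.sense();print(s["time_s"],s["position"],s["ee_rot"],s["contact_force"],s["finger_gap"],s["grasp_force"])
t=cam("top")
for n,p,z in(("tin",(360,172),.115),("jar",(406,217),.1),("ram",(360,258),.04),("dome",(492,185),.0)):print(n,onz(*t,p,z))
```

```text
5.05 [ 0.47179244 -0.31037119  0.26979294] [ 2.83741930e-01  9.58899855e-01  5.00263575e-04 -1.15568545e-03] [-0.90982475 -0.72229924 -2.2494588 ] 0.04945406782664614 62.57230997085571
tin [ 0.68122008 -0.09421552  0.115     ]
jar [ 0.57034556 -0.20745578  0.1       ]
ram [ 0.47327572 -0.09591947  0.04      ]
dome [ 6.66913631e-01 -4.52036272e-01 -2.22044605e-16]
```

View pics/w3.png

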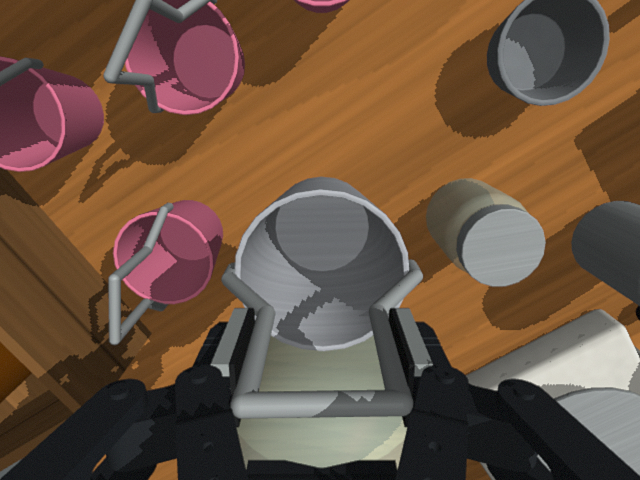

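The pail is held: bar at row 403, cols 232–412, which puts its underside about 41 mm above the TCP and its middle on the tool axis. Next I turn it and carry it across.

>>> {"name": "apply_moves", "arguments": {
  "moves": [
    {"fingers": 1,"dx": 0,"dy": 0,"dz": -2,"rx": 0,"ry": 0,"rz": -8.58},
    {"fingers": 1,"dx": 0,"dy": 0,"dz": -2,"rx": 0,"ry": 0,"rz": -8.58},
    {"fingers": 1,"dx": 0,"dy": 0,"dz": -2,"rx": 0,"ry": 0,"rz": -8.58},
    {"fingers": 1,"dx": 0,"dy": 0,"dz": 0,"rx": 0,"ry": 0,"rz": -8.58},
    {"fingers": 1,"dx": 0,"dy": 0,"dz": 0,"rx": 0,"ry": 0,"rz": -8.58}
  ]
}}

```text
time_s: 5.55
position: [0.4712, -0.31, 0.2741]
ee_rot: [-0.09, 0.996, 0.002, -0.002]
contact_force: [0.0, 0.1, -1.8]
finger_gap: 0.0494
grasp_force: 62.6
```

>>> {"name": "apply_moves", "arguments": {
  "moves": [
    {"fingers": 1,"dx": 0,"dy": 0,"dz": 0,"rx": 0,"ry": 0,"rz": -8.58},
    {"fingers": 1,"dx": 0,"dy": 0,"dz": 0,"rx": 0,"ry": 0,"rz": -8.58},
    {"fingers": 1,"dx": 0,"dy": 0,"dz": 0,"rx": 0,"ry": 0,"rz": -8.58},
    {"fingers": 1,"dx": 0,"dy": 0,"dz": 0,"rx": 0,"ry": 0,"rz": -8.58},
    {"fingers": 1,"dx": 0,"dy": 0,"dz": 0,"rx": 0,"ry": 0,"rz": -8.58}
  ]
}}

```text
time_s: 6.05
position: [0.4711, -0.3099, 0.274]
ee_rot: [-0.448, 0.894, 0.003, -0.001]
contact_force: [0.5, 0.2, -2.2]
finger_gap: 0.0494
grasp_force: 62.6
```

>>> {"name": "apply_moves", "arguments": {
  "moves": [
    {"fingers": 1,"dx": 0,"dy": 0,"dz": 0,"rx": 0,"ry": 0,"rz": -8.58},
    {"fingers": 1,"dx": 0,"dy": 0,"dz": 0,"rx": 0,"ry": 0,"rz": -8.58},
    {"fingers": 1,"dx": 0,"dy": 0,"dz": 0,"rx": 0,"ry": 0,"rz": -8.58},
    {"fingers": 1,"dx": 0,"dy": 0,"dz": 0,"rx": 0,"ry": 0,"rz": -8.58},
    {"fingers": 1,"dx": 0,"dy": 0,"dz": 0,"rx": 0,"ry": 0,"rz": -8.58}
  ]
}}

```text
time_s: 6.55
position: [0.4711, -0.3099, 0.274]
ee_rot: [0.744, -0.669, -0.003, 0.0]
contact_force: [-0.0, -0.3, -3.1]
finger_gap: 0.0495
grasp_force: 62.6
```

>>> {"name": "apply_moves", "arguments": {
  "moves": [
    {"fingers": 1,"dx": -15,"dy": -6,"dz": 0,"rx": 0,"ry": 0,"rz": 0},
    {"fingers": 1,"dx": -27,"dy": -12,"dz": 0,"rx": 0,"ry": 0,"rz": 0},
    {"fingers": 1,"dx": -30,"dy": -14,"dz": 0,"rx": 0,"ry": 0,"rz": 0},
    {"fingers": 1,"dx": -30,"dy": -14,"dz": 0,"rx": 0,"ry": 0,"rz": 0},
    {"fingers": 1,"dx": -30,"dy": -14,"dz": 0,"rx": 0,"ry": 0,"rz": 0}
  ]
}}

```text
time_s: 7.05
position: [0.5182, -0.1711, 0.2752]
ee_rot: [0.741, -0.672, -0.002, 0.0]
contact_force: [0.2, -0.3, -2.3]
finger_gap: 0.0494
grasp_force: 62.5
```

>>> {"name": "apply_moves", "arguments": {
  "moves": [
    {"fingers": 1,"dx": -30,"dy": -14,"dz": 0,"rx": 0,"ry": 0,"rz": 0},
    {"fingers": 1,"dx": -30,"dy": -14,"dz": 0,"rx": 0,"ry": 0,"rz": 0},
    {"fingers": 1,"dx": -30,"dy": -14,"dz": 0,"rx": 0,"ry": 0,"rz": 0},
    {"fingers": 1,"dx": -30,"dy": -14,"dz": 0,"rx": 0,"ry": 0,"rz": 0},
    {"fingers": 1,"dx": -30,"dy": -14,"dz": 0,"rx": 0,"ry": 0,"rz": 0}
  ]
}}

```text
time_s: 7.55
position: [0.5726, -0.015, 0.2752]
ee_rot: [0.741, -0.672, -0.002, 0.001]
contact_force: [0.3, -0.6, -1.7]
finger_gap: 0.0493
grasp_force: 62.5
```

>>> {"name": "apply_moves", "arguments": {
  "moves": [
    {"fingers": 1,"dx": -30,"dy": -14,"dz": 0,"rx": 0,"ry": 0,"rz": 0},
    {"fingers": 1,"dx": -20,"dy": -10,"dz": 0,"rx": 0,"ry": 0,"rz": 0},
    {"fingers": 1,"dx": 0,"dy": 0,"dz": 0,"rx": 0,"ry": 0,"rz": 0},
    {"fingers": 1,"dx": 0,"dy": 0,"dz": 0,"rx": 0,"ry": 0,"rz": 0}
  ]
}}

```text
time_s: 7.95
position: [0.5914, 0.0357, 0.2755]
ee_rot: [0.742, -0.671, -0.001, 0.001]
contact_force: [0.2, -0.4, -2.0]
finger_gap: 0.0492
grasp_force: 62.6
```

Run:
```python
from h import *
np.set_printoptions(precision=4,suppress=True)
s=bot.sense();print(s["time_s"],s["position"],R.from_quat(s["ee_rot"]).as_matrix(),s["contact_force"],s["finger_gap"],s["joints"])
c=cam("wrist");W=bot.snapshot("wrist")[:,:,::-1];a=bot.snapshot("top")[:,:,::-1];b=bot.snapshot("side")[:,:,::-1]
r=lambda i,x,y,w,h,k:cv2.resize(i[y:y+h,x:x+w],None,fx=k,fy=k,interpolation=cv2.INTER_CUBIC)
o=np.hstack([r(a,170,150,160,200,2.5),r(b,200,180,160,200,2.5)]);o=np.clip(o*1.4,0,255).astype(np.uint8)
cv2.imwrite("pics/m4.png",o);cv2.imwrite("pics/w4.png",W)
```

```text
7.95 [0.5914 0.0357 0.2755] [[ 0.0998 -0.995  -0.0037]
 [-0.995  -0.0998 -0.0001]
 [-0.0003  0.0037 -1.    ]] [ 0.1931 -0.3659 -1.9722] 0.04921845029561906 [-0.0487  0.202  -0.0284  1.3441 -0.0003 -1.7194]
```

View pics/m4.png

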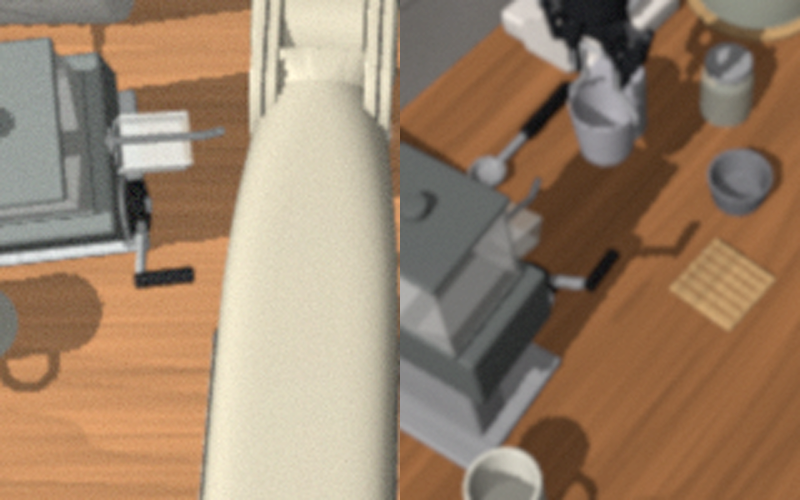

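The pail hangs level in the gripper, in front of the hook (side crop px (605,120)) and clear of the dispenser. I lower it to hook height, move closer and look.

>>> {"name": "apply_moves", "arguments": {
  "moves": [
    {"fingers": 1,"dx": -10,"dy": -3,"dz": 20,"rx": 0,"ry": 0,"rz": 0},
    {"fingers": 1,"dx": -10,"dy": -3,"dz": 25,"rx": 0,"ry": 0,"rz": 0},
    {"fingers": 1,"dx": -10,"dy": -3,"dz": 25,"rx": 0,"ry": 0,"rz": 0},
    {"fingers": 1,"dx": -10,"dy": -3,"dz": 20,"rx": 0,"ry": 0,"rz": 0},
    {"fingers": 1,"dx": -8,"dy": -2,"dz": 10,"rx": 0,"ry": 0,"rz": 0}
  ]
}}

```text
time_s: 8.6
position: [0.6001, 0.0832, 0.1749]
ee_rot: [0.741, -0.672, -0.001, 0.001]
contact_force: [-0.5, 0.6, -3.1]
finger_gap: 0.0492
grasp_force: 62.8
```

>>> {"name": "apply_moves", "arguments": {
  "moves": [
    {"fingers": 1,"dx": 0,"dy": 0,"dz": 0,"rx": 0,"ry": 0,"rz": 0},
    {"fingers": 1,"dx": 0,"dy": 0,"dz": 0,"rx": 0,"ry": 0,"rz": 0},
    {"fingers": 1,"dx": 0,"dy": 0,"dz": 0,"rx": 0,"ry": 0,"rz": 0}
  ]
}}

```text
time_s: 8.9
position: [0.6029, 0.0832, 0.179]
ee_rot: [0.741, -0.671, 0.001, -0.001]
contact_force: [-0.6, -0.2, -1.8]
finger_gap: 0.0491
grasp_force: 62.7
```

Run:
```python
from h import *
np.set_printoptions(precision=4,suppress=True)
s=bot.sense();print(s["time_s"],s["position"],s["contact_force"],s["finger_gap"])
c=cam("wrist");W=bot.snapshot("wrist")[:,:,::-1];cv2.imwrite("pics/w5.png",W)
seat=np.array([.593,.165,.190]);x=np.array([-.0998,.995,0])
print(proj(*c,seat-.017*x+[0,0,.013]),proj(*c,seat),proj(*c,seat+.085*x+[0,0,.026]))
np.save("w5.npy",c[1])
```

```text
8.9 [0.6029 0.0832 0.179 ] [-0.5934 -0.1732 -1.8341] 0.04909467735573054
[324.5833 513.0595] [324.4291 514.4009] [324.4268 720.281 ]
```

View pics/w5.png

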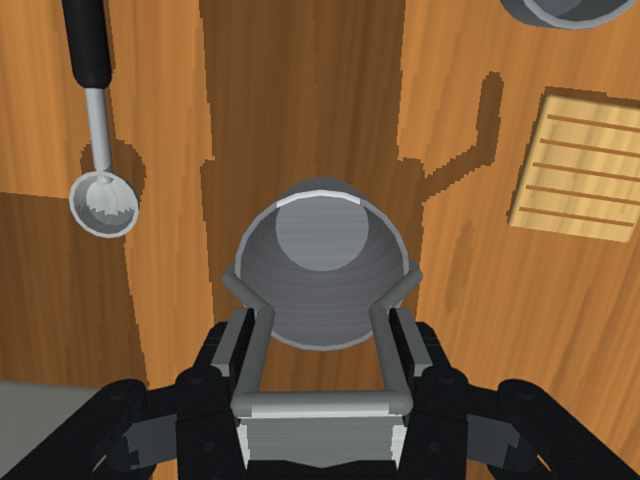

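The bottom of the wrist view shows the chute front at cols 245–400, centred on 322, so it lines up laterally within 1–2 mm. Moving in level.

>>> {"name": "apply_moves", "arguments": {
  "moves": [
    {"fingers": 1,"dx": -10,"dy": 1,"dz": 4,"rx": 0,"ry": 0,"rz": 0},
    {"fingers": 1,"dx": -10,"dy": 0,"dz": 0,"rx": 0,"ry": 0,"rz": 0},
    {"fingers": 1,"dx": -10,"dy": 0,"dz": 0,"rx": 0,"ry": 0,"rz": 0},
    {"fingers": 1,"dx": -10,"dy": 0,"dz": 0,"rx": 0,"ry": 0,"rz": 0},
    {"fingers": 1,"dx": -10,"dy": 0,"dz": 0,"rx": 0,"ry": 0,"rz": 0}
  ]
}}

```text
time_s: 9.45
position: [0.5957, 0.1346, 0.1734]
ee_rot: [0.742, -0.671, 0.0, -0.0]
contact_force: [0.4, 0.6, -2.0]
finger_gap: 0.0497
grasp_force: 62.7
```

>>> {"name": "apply_moves", "arguments": {
  "moves": [
    {"fingers": 1,"dx": -8,"dy": 0,"dz": 0,"rx": 0,"ry": 0,"rz": 0},
    {"fingers": 1,"dx": -8,"dy": 0,"dz": 0,"rx": 0,"ry": 0,"rz": 0},
    {"fingers": 1,"dx": -8,"dy": 0,"dz": 0,"rx": 0,"ry": 0,"rz": 0},
    {"fingers": 1,"dx": -8,"dy": 0,"dz": 0,"rx": 0,"ry": 0,"rz": 0},
    {"fingers": 1,"dx": 0,"dy": 0,"dz": 0,"rx": 0,"ry": 0,"rz": 0}
  ]
}}

```text
time_s: 9.95
position: [0.5925, 0.1662, 0.1733]
ee_rot: [0.742, -0.671, -0.0, -0.0]
contact_force: [-0.2, 0.6, -2.4]
finger_gap: 0.0493
grasp_force: 62.7
```

>>> {"name": "apply_moves", "arguments": {
  "moves": [
    {"fingers": 1,"dx": 0,"dy": 0,"dz": 0,"rx": 0,"ry": 0,"rz": 0},
    {"fingers": 1,"dx": 0,"dy": 0,"dz": 0,"rx": 0,"ry": 0,"rz": 0}
  ]
}}

```text
time_s: 10.15
position: [0.5927, 0.1649, 0.1733]
ee_rot: [0.741, -0.671, 0.0, 0.0]
contact_force: [0.1, -0.6, -2.1]
finger_gap: 0.0492
grasp_force: 62.7
```

Run:
```python
from h import *
s=bot.sense();print(s["time_s"],s["position"],s["contact_force"],s["finger_gap"])
b=bot.snapshot("side")[:,:,::-1];W=bot.snapshot("wrist")[:,:,::-1]
r=lambda i,x,y,w,h,k:cv2.resize(i[y:y+h,x:x+w],None,fx=k,fy=k,interpolation=cv2.INTER_CUBIC)
o=np.hstack([np.clip(r(b,200,190,100,120,4)*1.5,0,255).astype(np.uint8),cv2.resize(W[240:],(400,150))[:0] if 0 else np.vstack([r(W,120,240,400,240,1),r(W,120,0,400,240,1)])])
cv2.imwrite("pics/m6.png",o)
```

```text
10.15 [0.59267099 0.16493439 0.17329484] [ 0.07933783 -0.62535926 -2.10792927] 0.0491741973948179
```

View pics/m6.png

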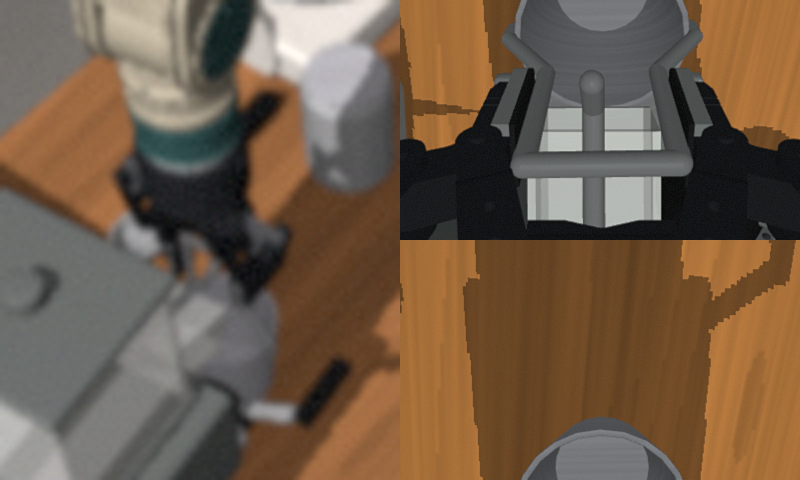

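The hook passes through the loop (rod at crop col 593, loop centre 603, tip in front of the bar). Lowering onto the seat.

>>> {"name": "apply_moves", "arguments": {
  "moves": [
    {"fingers": 1,"dx": 0,"dy": -2,"dz": 6,"rx": 0,"ry": 0,"rz": 0},
    {"fingers": 1,"dx": 0,"dy": 0,"dz": 6,"rx": 0,"ry": 0,"rz": 0},
    {"fingers": 1,"dx": 0,"dy": 0,"dz": 5,"rx": 0,"ry": 0,"rz": 0},
    {"fingers": 1,"dx": 0,"dy": 0,"dz": 3,"rx": 0,"ry": 0,"rz": 0},
    {"fingers": 1,"dx": 0,"dy": 0,"dz": 0,"rx": 0,"ry": 0,"rz": 0}
  ]
}}

```text
time_s: 10.75
position: [0.5941, 0.1654, 0.1524]
ee_rot: [0.742, -0.671, -0.0, 0.001]
contact_force: [-0.7, 0.2, -1.8]
finger_gap: 0.0498
grasp_force: 62.7
```

>>> {"name": "apply_moves", "arguments": {
  "moves": [
    {"fingers": 1,"dx": 0,"dy": 0,"dz": 2,"rx": 0,"ry": 0,"rz": 0},
    {"fingers": 1,"dx": 0,"dy": 0,"dz": 1,"rx": 0,"ry": 0,"rz": 0},
    {"fingers": 1,"dx": 0,"dy": 0,"dz": 0,"rx": 0,"ry": 0,"rz": 0}
  ]
}}

```text
time_s: 11.05
position: [0.5951, 0.1657, 0.1514]
ee_rot: [0.742, -0.671, 0.0, -0.001]
contact_force: [-2.2, 0.6, 2.9]
finger_gap: 0.0493
grasp_force: 63.1
```

>>> {"name": "apply_moves", "arguments": {
  "moves": [
    {"fingers": -0.2,"dx": 0,"dy": 0,"dz": 0,"rx": 0,"ry": 0,"rz": 0},
    {"fingers": -0.4,"dx": 0,"dy": 0,"dz": 0,"rx": 0,"ry": 0,"rz": 0},
    {"fingers": -0.7,"dx": 0,"dy": 0,"dz": 0,"rx": 0,"ry": 0,"rz": 0},
    {"fingers": -1,"dx": 0,"dy": 0,"dz": 0,"rx": 0,"ry": 0,"rz": 0},
    {"fingers": -1,"dx": 0,"dy": 0,"dz": 0,"rx": 0,"ry": 0,"rz": 0}
  ]
}}

```text
time_s: 11.55
position: [0.5947, 0.1654, 0.1502]
ee_rot: [0.742, -0.671, 0.0, 0.0]
contact_force: [-0.3, -0.7, 0.2]
finger_gap: 0.0853
grasp_force: 0.0
```

>>> {"name": "apply_moves", "arguments": {
  "moves": [
    {"fingers": -1,"dx": 0,"dy": 0,"dz": 0,"rx": 0,"ry": 0,"rz": 0},
    {"fingers": -1,"dx": 0,"dy": 0,"dz": 0,"rx": 0,"ry": 0,"rz": 0},
    {"fingers": -1,"dx": 0,"dy": 0,"dz": 0,"rx": 0,"ry": 0,"rz": 0}
  ]
}}

```text
time_s: 11.85
position: [0.5947, 0.1654, 0.1503]
ee_rot: [0.742, -0.671, 0.0, 0.0]
contact_force: [-0.1, -0.5, -0.6]
finger_gap: 0.0853
grasp_force: 0.0
```

Run:
```python
from h import *
s=bot.sense();print(s["time_s"],s["position"],s["contact_force"],s["finger_gap"])
W=bot.snapshot("wrist")[:,:,::-1];cv2.imwrite("pics/w7.png",W)
```

```text
11.85 [0.59465083 0.16539753 0.1502957 ] [-0.05772372 -0.51346133 -0.5800435 ] 0.08531676569658726
```

View pics/w7.png

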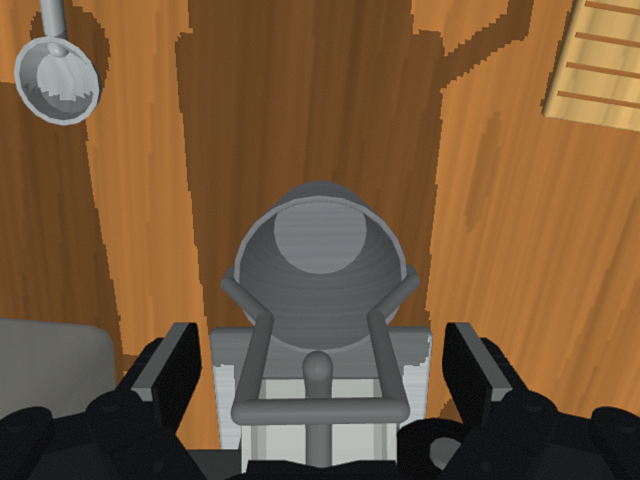

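The pail now hangs on the hook, its bar resting across the rod (rod col 318, bar row 408), with the fingers open and clear. Next I lift away, shut the fingers and go above the lever grip.

>>> {"name": "apply_moves", "arguments": {
  "moves": [
    {"fingers": -1,"dx": 0,"dy": 0,"dz": -15,"rx": 0,"ry": 0,"rz": 0},
    {"fingers": -1,"dx": 0,"dy": 0,"dz": -25,"rx": 0,"ry": 0,"rz": 0},
    {"fingers": -1,"dx": 0,"dy": 0,"dz": -35,"rx": 0,"ry": 0,"rz": 0},
    {"fingers": -1,"dx": 0,"dy": 0,"dz": -40,"rx": 0,"ry": 0,"rz": 0},
    {"fingers": -1,"dx": 0,"dy": 0,"dz": -25,"rx": 0,"ry": 0,"rz": 0}
  ]
}}

```text
time_s: 12.4
position: [0.5958, 0.1657, 0.2952]
ee_rot: [0.742, -0.671, 0.002, -0.002]
contact_force: [-0.8, 0.3, 0.4]
finger_gap: 0.0855
grasp_force: 0.0
```

>>> {"name": "apply_moves", "arguments": {
  "moves": [
    {"fingers": 1,"dx": 0,"dy": 25,"dz": 0,"rx": 0,"ry": 0,"rz": 0},
    {"fingers": 1,"dx": 0,"dy": 30,"dz": 0,"rx": 0,"ry": 0,"rz": 0},
    {"fingers": 1,"dx": 0,"dy": 30,"dz": 0,"rx": 0,"ry": 0,"rz": 0},
    {"fingers": 1,"dx": 0,"dy": 30,"dz": 0,"rx": 0,"ry": 0,"rz": 0},
    {"fingers": 1,"dx": 0,"dy": 16,"dz": 0,"rx": 0,"ry": 0,"rz": 0}
  ]
}}

```text
time_s: 12.9
position: [0.4624, 0.1522, 0.2916]
ee_rot: [0.742, -0.671, 0.0, -0.0]
contact_force: [0.7, 0.5, -0.0]
finger_gap: 0.0122
grasp_force: 0.0
```

>>> {"name": "apply_moves", "arguments": {
  "moves": [
    {"fingers": 1,"dx": -17,"dy": 0,"dz": 15,"rx": 0,"ry": 0,"rz": 0},
    {"fingers": 1,"dx": -20,"dy": 0,"dz": 25,"rx": 0,"ry": 0,"rz": 0},
    {"fingers": 1,"dx": 0,"dy": 0,"dz": 20,"rx": 0,"ry": 0,"rz": 0},
    {"fingers": 1,"dx": 0,"dy": 0,"dz": 0,"rx": 0,"ry": 0,"rz": 0},
    {"fingers": 1,"dx": 0,"dy": 0,"dz": 0,"rx": 0,"ry": 0,"rz": 0}
  ]
}}

```text
time_s: 13.4
position: [0.461, 0.1892, 0.2309]
ee_rot: [0.742, -0.671, 0.0, -0.0]
contact_force: [0.6, -0.4, 0.7]
finger_gap: 0.0001
grasp_force: 0.0
```

Run:
```python
from h import *
np.set_printoptions(precision=4,suppress=True)
s=bot.sense();print(s["time_s"],s["position"],s["contact_force"],s["finger_gap"],R.from_quat(s["ee_rot"]).as_matrix())
# black grip in wrist/side/top views
c=cam("wrist");P=s["position"]
a=bot.snapshot("wrist");cv2.imwrite("pics/w8.png",a[:,:,::-1])
g=np.array([.460,.197,.201]);x=np.array([-.0998,.995,0])
for k in(-.0275,0,.0275):print("pred w",proj(*c,g+k*x),"side",proj(*cam("side"),g+k*x),"top",proj(*cam("top"),g+k*x))
for n in("side","top"):
    i=bot.snapshot(n);cv2.imwrite(f"pics/{n}8.png",i[:,:,::-1])
    m=(i.max(2)<40).astype(np.uint8);k,l,st,ce=cv2.connectedComponentsWithStats(m)
    print(n,[(st[j].tolist(),ce[j].round(1).tolist()) for j in range(1,k) if st[j,4]>20 and abs(ce[j]-proj(*cam(n),g)).max()<40])
```

```text
13.4 [0.461  0.1892 0.2309] [ 0.5539 -0.4287  0.7022] 7.402688251381514e-05 [[ 0.0997 -0.995   0.0003]
 [-0.995  -0.0997 -0.    ]
 [ 0.     -0.0003 -1.    ]]
pred w [320.6649 251.4301] side [286.7067 279.9046] top [248.3744 259.3204]
pred w [320.7369 308.3592] side [281.2695 287.2099] top [236.3825 260.6133]
pred w [320.8027 360.3297] side [275.7036 294.688 ] top [224.3811 261.9073]
side [([260, 233, 40, 64, 901], [281.6, 261.8]), ([231, 288, 32, 51, 479], [245.8, 314.6])]
top [([242, 245, 5, 19, 41], [244.7, 255.1])]
```

Run:
```python
import cv2,numpy as np
a=cv2.imread("pics/w8.png").max(2)
for r in range(225,345,8):
    d=np.where(a[r,240:400]<45)[0]+240
    print(r,(d.min(),d.max(),len(d)) if len(d) else None)
```

```text
225 None
233 None
241 None
249 None
257 (np.int64(302), np.int64(331), 30)
265 (np.int64(299), np.int64(333), 35)
273 (np.int64(299), np.int64(333), 35)
281 (np.int64(299), np.int64(333), 35)
289 (np.int64(299), np.int64(333), 35)
297 (np.int64(300), np.int64(333), 34)
305 (np.int64(300), np.int64(325), 11)
313 (np.int64(300), np.int64(325), 10)
321 (np.int64(287), np.int64(356), 39)
329 (np.int64(282), np.int64(360), 46)
337 (np.int64(281), np.int64(361), 47)
```

The black grip shows in the wrist view at cols 299–333 from row 252 on, 2 mm off laterally. I shift by that and press along its arc.

>>> {"name": "apply_moves", "arguments": {
  "moves": [
    {"fingers": 1,"dx": 0,"dy": -2,"dz": 12,"rx": 0,"ry": 0,"rz": 0},
    {"fingers": 1,"dx": 0,"dy": 0,"dz": 6,"rx": 0,"ry": 0,"rz": 0},
    {"fingers": 1,"dx": 0,"dy": 0,"dz": 5,"rx": 0,"ry": 0,"rz": 0},
    {"fingers": 1,"dx": 0,"dy": 2,"dz": 4,"rx": 0,"ry": 0,"rz": 0},
    {"fingers": 1,"dx": 0,"dy": 2,"dz": 4,"rx": 0,"ry": 0,"rz": 0}
  ]
}}

```text
time_s: 14.05
position: [0.4566, 0.1883, 0.1997]
ee_rot: [0.741, -0.671, -0.001, 0.002]
contact_force: [-6.5, -2.3, 8.3]
finger_gap: 0.0002
grasp_force: 4.1
```

>>> {"name": "apply_moves", "arguments": {
  "moves": [
    {"fingers": 1,"dx": 0,"dy": 4,"dz": 8,"rx": 0,"ry": 0,"rz": 0},
    {"fingers": 1,"dx": 0,"dy": 3,"dz": 8,"rx": 0,"ry": 0,"rz": 0},
    {"fingers": 1,"dx": 0,"dy": 2,"dz": 8,"rx": 0,"ry": 0,"rz": 0},
    {"fingers": 1,"dx": 0,"dy": 2,"dz": 9,"rx": 0,"ry": 0,"rz": 0},
    {"fingers": 1,"dx": 0,"dy": 1,"dz": 9,"rx": 0,"ry": 0,"rz": 0}
  ]
}}

```text
time_s: 14.55
position: [0.4444, 0.1873, 0.157]
ee_rot: [0.742, -0.671, -0.001, 0.002]
contact_force: [-4.7, -1.8, 5.4]
finger_gap: 0.0005
grasp_force: 2.7
```

>>> {"name": "apply_moves", "arguments": {
  "moves": [
    {"fingers": 1,"dx": 0,"dy": -1,"dz": 9,"rx": 0,"ry": 0,"rz": 0},
    {"fingers": 1,"dx": 0,"dy": -1,"dz": 9,"rx": 0,"ry": 0,"rz": 0},
    {"fingers": 1,"dx": 0,"dy": -2,"dz": 8,"rx": 0,"ry": 0,"rz": 0},
    {"fingers": 1,"dx": 0,"dy": -3,"dz": 8,"rx": 0,"ry": 0,"rz": 0},
    {"fingers": 1,"dx": 0,"dy": -4,"dz": 8,"rx": 0,"ry": 0,"rz": 0}
  ]
}}

```text
time_s: 15.05
position: [0.4554, 0.1886, 0.1148]
ee_rot: [0.742, -0.671, -0.001, 0.002]
contact_force: [-5.2, -1.3, 6.4]
finger_gap: 0.0003
grasp_force: 3.3
```

>>> {"name": "apply_moves", "arguments": {
  "moves": [
    {"fingers": 1,"dx": 0,"dy": -4,"dz": 6,"rx": 0,"ry": 0,"rz": 0},
    {"fingers": 1,"dx": 0,"dy": -2,"dz": 3,"rx": 0,"ry": 0,"rz": 0},
    {"fingers": 1,"dx": 0,"dy": 0,"dz": 0,"rx": 0,"ry": 0,"rz": 0},
    {"fingers": 1,"dx": 0,"dy": 0,"dz": 0,"rx": 0,"ry": 0,"rz": 0}
  ]
}}

```text
time_s: 15.45
position: [0.4611, 0.1891, 0.1059]
ee_rot: [0.742, -0.671, -0.002, 0.002]
contact_force: [-5.1, -0.5, 6.7]
finger_gap: -0.0001
grasp_force: 3.4
```

>>> {"name": "apply_moves", "arguments": {
  "moves": [
    {"fingers": 1,"dx": 0,"dy": -1,"dz": 2,"rx": 0,"ry": 0,"rz": 0},
    {"fingers": 1,"dx": 0,"dy": -1,"dz": 1,"rx": 0,"ry": 0,"rz": 0},
    {"fingers": 1,"dx": 0,"dy": 0,"dz": 0,"rx": 0,"ry": 0,"rz": 0},
    {"fingers": 1,"dx": 0,"dy": 0,"dz": 0,"rx": 0,"ry": 0,"rz": 0}
  ]
}}

```text
time_s: 15.85
position: [0.4629, 0.1893, 0.103]
ee_rot: [0.742, -0.671, -0.002, 0.002]
contact_force: [-5.8, -0.2, 6.9]
finger_gap: 0.0
grasp_force: 3.7
```

Run:
```python
from h import *
np.set_printoptions(precision=4,suppress=True)
s=bot.sense();print(s["time_s"],s["position"],s["contact_force"])
c=cam("wrist");a=bot.snapshot("wrist");b=a.max(2)
for r in range(200,330,8):
    d=np.where(b[r,240:400]<45)[0]+240
    print(r,(d.min(),d.max(),len(d)) if len(d) else None)
x=np.array([-.0998,.995,0])
g0=np.array([.4623,.197,.15])+np.array([.995,.0998,0])*.0743  # axis
for t in(1.2,1.25,1.3):
    al=.6-t;g=g0+.09*np.cos(al)*np.array([-.995,-.0998,0])+[0,0,.09*np.sin(al)]
    print(t,g,"front end px",proj(*c,g-.0275*x),proj(*c,g-.0275*x+[0,0,.008]))
```

```text
15.85 [0.4629 0.1893 0.103 ] [-5.7678 -0.1906  6.8876]
200 None
208 None
216 None
224 None
232 None
240 None
248 None
256 None
264 None
272 None
280 (np.int64(296), np.int64(331), 36)
288 (np.int64(294), np.int64(332), 39)
296 (np.int64(294), np.int64(332), 39)
304 (np.int64(294), np.int64(325), 19)
312 (np.int64(295), np.int64(325), 17)
320 (np.int64(288), np.int64(355), 38)
328 (np.int64(283), np.int64(359), 45)
1.2 [0.4623 0.197  0.0992] front end px [319.5273 275.153 ] [319.5339 284.0845]
1.25 [0.4649 0.1973 0.0955] front end px [312.645  271.3697] [312.3153 279.9179]
1.3 [0.4677 0.1975 0.092 ] front end px [305.5794 267.8776] [304.9185 276.0797]
```

The dial stands at about 1.25 rad: the grip centre is at col 313, and 312.6 is predicted for 1.25. It is held with a steady push, short of the end stop.

```bash
python3 -c "
from station import bot
print(bot.hand_in())"
```

```text
the job is handed in; nothing more can be done
None
```

The pail was left hanging on the dispenser's hook and released, the dial lever is held at about 1.25 rad (just past the third click at 1.2, short of the end stop), and the job is handed in; no verdict was returned.

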